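# Clamp a lock cylinder and index the chamber finger to the third stop

### The arm

A 6-joint arm with a two-finger parallel gripper is mounted at the origin on a cart in front of the work surface, level with it; the furniture and walls round the work are solid. World frame = base frame: x ahead of the robot, y to its left, z up, the work surface at z = 0. Lengths are in mm, angles in rad, forces in N, time in s.
With the tool pointing down it reaches from about 375 to 925 mm from the base axis. Payload 5.7 kg.
Tool frame: the origin (TCP) lies on the centre line of the jaws, within the pads' length; the fingertips stand 17 mm ahead of it and the grasp point (between the pads) lies 2 mm behind it; z points along the fingers, y is the line along which they close (so a half turn about z gives the same grasp; the last joint's range is limited). The gripper opens to 88 mm and grips with 3 to 60 N. Pads are 20 mm wide; open, the fingers measure 115 mm over their backs; the gripper's body (75 mm by 178 mm) begins 61 mm behind the grasp point.
Start: joints at [-1.273, 0.359, 1.51, -0, 1.272, -0.115], TCP at [240.688, -549.576, 239.623] pointing down, gripper open.
Joint ranges: [-2.97, 2.97], [-1.01, 2.36], [0.21, 2.38], [-0.96, 4.11], [0.2, 2.71], [-2.98, 2.98]. Speed limits (rad/s): [2.39, 2.39, 3.14, 3.14, 3.14, 3.14].

### API

Orientations are given as [roll, pitch, yaw] about the fixed x, y, z axes, in that order (R = Rz(yaw) Ry(pitch) Rx(roll)).
In Python, from station import get_state, grab_frame, calibration, finish_job gives the robot as it stands.
- The arm moves only by the tool jog_arm, never from a script. Its argument "commands" is a list that holds one entry, the list of rows, each a list of 7 numbers: the shift along the world's x, y, z in cm, then the turn, a rotation vector about the world's x, y, z in rad, then the gripper command: -1 is shut, 1 is fully open, values between are in proportion. In form: [[[tx, ty, tz, wx, wy, wz, claw], ...]]. A call has exactly 10 rows; each row is the pose to reach, as a shift and turn from the pose commanded when the call began; what a row does not reach only later rows make up. A row lasts 1/10 s, in which the tool goes at most 50 mm and 8.59 degrees, less where a joint would pass 70% of its speed; a pose out of reach is approached as far as the arm can. A call with a gripper value outside its range is refused whole. The fingers move at their own pace and stop on an object; "grip_force" is the grip in N (left out, the last holds). Time passes only in rows, so rows that repeat a pose let the fingers close, or fill a call up. It gives the time, the measured TCP pose, the force, the opening and the grip force at its end, in the units of the state.
- get_state(): the state, without advancing time (a new reading comes with each control period).
- grab_frame(name): name is "side" or "top"; returns (picture, depth): 400x640x3 uint8, blue, green, red; 400x640 float32, mm along the optical axis (not along the pixel's ray), 0 where there is no reading.
- calibration(name): a dict with "vfov" (degrees; the focal length in pixels is half the picture's height over the tangent of half this angle, whatever the lens; pixels are square), "cx", "cy" (the principal point, pixels), "k1" (the pictures are not rectified: a ray, as slopes to the right and down, at radius r is drawn at 1 + k1 r^2 times it, then the intrinsics apply), "rvec" (rotation vector, rad) and "tvec" (3), from world to camera coordinates, as OpenCV has them. Camera axes: x right, y down, z forward; pixel columns grow to the right and rows downward; lengths in mm; the calibration is good to about 2 mm. A picture is of the moment at which its call begins. calibration takes no time and is no camera call.
- finish_job(): hands the job in; it is judged then, once.
The state is a dict: "time": time; "joints": joint angles; "qd": joint speeds; "effort": joint torques, N m; "eef_pos": TCP position; "ee_rot": TCP orientation; "wrist_force": force on the tool from outside, world axes, zero at the start; "moment": the same for the moment, N m; "grip_width": finger opening in mm; "finger_force": force on a finger pad.
Only numpy, scipy, OpenCV 4.12 (cv2) and the standard library are available. Lean on these libraries where they do the work, as an engineer would, in place of code of your own. Each camera call takes 0.05 s, during which the arm holds its last target. There are 200 camera calls.

### The job

On the fixture with the dark plate, crank the blue vise's red handle clockwise (seen from above) until the jaw grips the silver lock cylinder firmly against the fixed jaw. Then turn the black index knob clockwise from its home stop, counting the clicks, to the third stop and not on past it, and finish while still holding the knob there: it springs home if let go. Do not knock the other things on the desk about.

Things in the scene. Friction and masses are not known exactly. Their poses are not given: they have to be found in the camera images.
- fixture: Fixed fixture: a dark steel plate (235 mm along its x, 245 mm along its y, 12 mm thick) with a blue vise (bed top 30 mm, jaws 45 mm above the desk), a crank gearbox on the robot's side of the vise and a grey dial housing on its left. Origin: on the desk level, in the middle of the vise between left and right; x points away from the robot across the jaws, y to the left, z up. The plate reaches x -125 to +110 and y -70 to +175 mm. It never moves during the job.
- crank_axis (a point): Point on the upright axis of the crank, 84 mm above the desk (the height at which to hold the handle), at x -75, y 0 mm in the fixture's frame. The crank arm under the handle has its top 56 mm above the desk, and the handle's centre goes round this axis at 40 mm radius.
- handle_mid (a point): Middle height to hold of the red upright crank handle, a round post 16 mm thick from 57 to 99 mm above the desk; it spins freely on the crank arm, so that it can be held with a hand that does not turn.
- crank (a joint): Crank angle in rad, 0 with the vise fully open (arm toward the fixture's -x, the robot), growing clockwise seen from above, which closes the jaw 2.4 mm per rad. Starts at 0.3 to 3 rad; the cylinder is gripped near 7 rad; limit 9 rad.
- jaw (a joint): Travel of the moving jaw in m, 0 fully open (gap 48 mm), growing toward the fixed jaw; about 0.017 when the cylinder is gripped. Cranking takes about 2 N at the handle, and each newton more gives 17 N of grip: 4 to 8 N at the handle is firm. The screw stays where it is left and keeps about 30 N of grip.
- jaw_face (a point): Middle of the gripping face of the vise's moving jaw (88 mm wide, 20 mm thick, top 45 mm above the desk), 38 mm above the desk; at x -13 mm in the fixture's frame when fully open.
- work_cylinder: Silver euro profile lock cylinder, 70 x 31 x 17 mm, lying loosely on its side on the vise bed between the jaws, its length (own x) along the fixture's y. Origin: middle of its underside, 30 mm above the desk.
- vise_seat (a point): Middle of the place on the vise bed where the cylinder lies when gripped, 30 mm above the desk.
- knob_axis (a point): Point on the upright axis of the index knob, 68 mm above the desk, a good height to hold the knob; at x 45, y 125 mm in the fixture's frame.
- knob_line (a point): Middle of the white line on top of the knob, 14 mm from its axis and 83 mm above the desk. The black grip of the knob is an upright bar 44 mm long, 14 mm thick, centred on the axis, from 44 to 83 mm above the desk; the white line runs lengthwise along the half of its top that points to the stop marks. Grip the bar across its thickness. Below it a pin wheel (54 mm across, top 39 mm above the desk) and, beyond it, a plunger block 40 mm high.
- knob (a joint): Knob angle in rad, growing clockwise seen from above. Home 0: white line toward the fixture's -x, at the green mark. Stops (white marks) at 0.349, 0.698, 1.047 (third), 1.396, 1.745 (end). A return spring (0.085 N m at home, 0.12 at the third stop) always drives it home; clicks add and take 0.04 N m: the moment sags on the way into a stop and jumps up on leaving it.
- brass_cylinder: Brass lock cylinder lying on the desk, bystander, 70 x 31 x 17 mm; origin in the middle of its underside.
- tip_stop: Small grey steel tip stop with a red thumb screw, lying on the desk, bystander, 15 x 44 x 20 mm; origin in the middle of its underside.
- end_cutter: Small grey steel end cutter lying on the desk, bystander, 8 x 45 x 8 mm; origin in the middle of its underside.
- screwdriver: Yellow screwdriver lying on the desk, bystander, 182 mm long; origin in the middle of its underside.
There are look-alikes about, which are no part of the job. Of the things shaped like the work_cylinder, the silver one is meant.

How it is judged:
By the outcome, as a careful person would: the job done as asked, in the order asked, and still so for the second after the job is handed in, while the arm keeps its last pose, push and grip.
It also fails if it takes over 59 s, if anything falls off the work surface, if the arm or the gripper's body presses on something with over 40 N, if the wrist force passes 120 N, or if a joint passes its speed limit or range.

## Working session

There is one attempt and no reset: what is moved stays moved. The work goes in short steps, Python scripts to look and compute and a tool call to move; the robot and the scene stay as the last step left them, time stands still between calls to the robot, and variables do not carry over. Pictures are saved under pics/ and viewed, at most 10 in all, crops included, and the job is handed in when it is done.

Besides the shell and the picture viewer there is one more tool, called after ">>>" as name(argument=value, ...), one argument or row to a line, values as JSON. jog_arm: Moves the arm, as the interface text tells. Its arguments: {"type":"object","properties":{"commands":{"type":"array"},"grip_force":{"type":"number"}},"required":["commands"]}

```bash
mkdir -p pics; ls; python3 - <<'E'
from station import *
import cv2
for n in("side","top"):
    p,d=grab_frame(n); cv2.imwrite(f"pics/{n}0.png",p); c=calibration(n); print(n,c)
print(get_state())
E
```

```text
pics
side {'vfov': 42.27763709071918, 'cx': 318.2882796155273, 'cy': 200.4898572868964, 'k1': 0.03812473598046332, 'rvec': array([ 0.69285756, -2.43481549,  1.3317794 ]), 'tvec': array([ 485.42638793,  221.70387413, 1503.29992818])}
top {'vfov': 53.92084456699025, 'cx': 319.28721175170375, 'cy': 192.77512765906775, 'k1': -0.019647534287624488, 'rvec': array([ 2.13343647, -2.17207495,  0.07996933]), 'tvec': array([  16.27094718,  579.37226276, 1015.68209967])}
{'time': 0.1, 'joints': array([-1.27312084e+00,  3.59417842e-01,  1.51130423e+00, -6.30422247e-06,
        1.27252304e+00, -1.15114258e-01]), 'qd': array([-4.58974526e-04, -1.23001330e-03, -3.37766281e-03,  8.11289367e-05,
        2.88219016e-03,  2.19725504e-04]), 'effort': array([ 5.06845117e-04, -5.16358209e+01, -2.71406847e+01,  6.75742468e-02,
        2.76137452e-02, -2.11255491e-05]), 'eef_pos': array([ 240.50769044, -549.03943367,  238.91025494]), 'ee_rot': array([-3.13995044e+00, -1.83818147e-04,  4.12791451e-01]), 'wrist_force': array([ 1.29317576, -0.42808844, -0.01099458]), 'moment': array([ 0.02496926,  0.01614241, -0.0910156 ]), 'finger_force': 0.0, 'grip_width': 88.04399090094451}
```

View pics/top0.png

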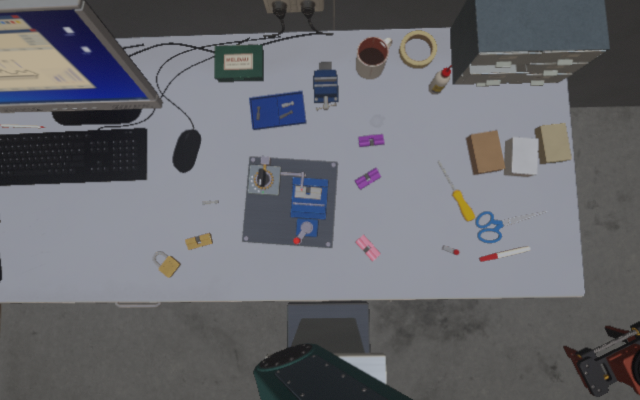

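View pics/side0.png

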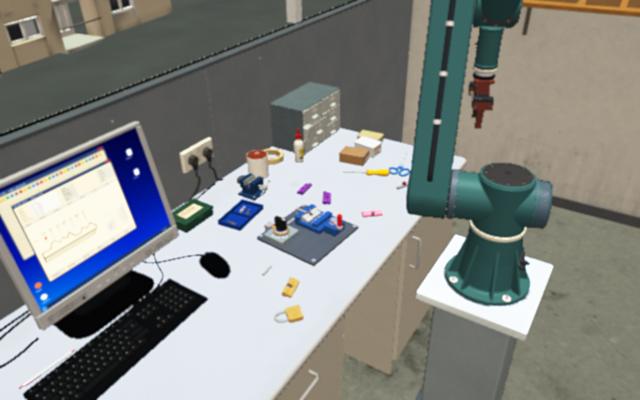

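The top view shows the fixture's plate with corners near (249,157), (338,160), (333,247) and (243,244). The red handle is near (297,240), and the knob near (264,177). I'll enlarge that area.

```bash
cat > h.py <<'E'
import numpy as np,cv2
from station import *
def ray(n,uv):
    c=calibration(n); f=200/np.tan(np.radians(c["vfov"])/2)
    d=np.array([(uv[0]-c["cx"])/f,(uv[1]-c["cy"])/f]); s=d.copy()
    for _ in range(20): s=d/(1+c["k1"]*(s@s))
    R=cv2.Rodrigues(c["rvec"])[0]; return -R.T@c["tvec"], R.T@np.r_[s,1]
def at(n,uv,z):
    o,r=ray(n,uv); return o+r*(z-o[2])/r[2]
def proj(n,P):
    c=calibration(n); f=200/np.tan(np.radians(c["vfov"])/2)
    q=cv2.Rodrigues(c["rvec"])[0]@np.asarray(P,float)+c["tvec"]; s=q[:2]/q[2]; s=s*(1+c["k1"]*(s@s)); return s*f+[c["cx"],c["cy"]]
E
python3 - <<'E'
import cv2
p=cv2.imread("pics/top0.png")[145:260,225:355]
cv2.imwrite("pics/c0.png",cv2.resize(p,None,fx=5,fy=5,interpolation=cv2.INTER_CUBIC)[:600])
E
```

```text
(no output)
```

View pics/c0.png

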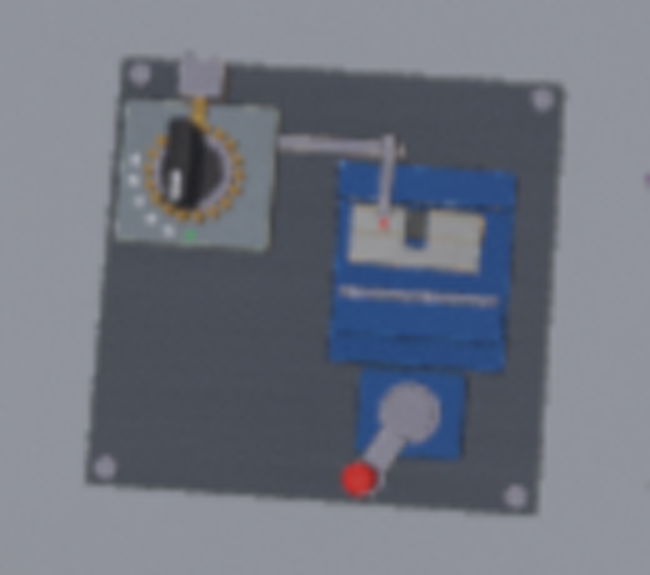

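The crop shows plate corners at crop pixels (122,57), (563,85), (537,514) and (88,485). The handle top is at (358,478), the crank hub at (408,412), and the knob bar runs (182,125)–(176,200).

```bash
cat >> h.py <<'E'
def crop(u,v): return (np.array([u,v])+.5)/5-.5+[225,145]
E
python3 - <<'E'
from h import *
from scipy.optimize import least_squares
I=np.array([crop(*q) for q in [(122,57),(563,85),(537,514),(88,485)]])
W=np.array([at("top",q,12)[:2] for q in I]); F=np.array([(110,175),(110,-70),(-125,-70),(-125,175)])
def T(x,P): c,s=np.cos(x[2]),np.sin(x[2]); P=np.atleast_2d(P); return np.c_[c*P[:,0]-s*P[:,1]+x[0],s*P[:,0]+c*P[:,1]+x[1]]
r=least_squares(lambda x:(T(x,F)-W).ravel(),[600,100,0]); x=r.x; print("fix",x,r.fun.round(1))
crank=T(x,(-75,0))[0]; knob=T(x,(45,125))[0]; print("crank",crank,"knob",knob)
h=at("top",crop(358,478),99)[:2]; print("handle",h)
d=h-crank; print(np.hypot(*d)); a=np.arctan2(d[1],d[0])-x[2]; print("crank angle",(np.pi-a)%(2*np.pi))
print("handle on", crop(182,125), at("top",crop(182,125),83),at("top",crop(176,200),83))
p,dd=grab_frame("side"); o=p[:,:,2].astype(int)
for P in [(*crank,99),(*h,99),(*knob,83)]: print(proj("side",P),proj("top",P))
cv2.imwrite("pics/s1.png",cv2.resize(p[190:270,250:365],None,fx=6,fy=6,interpolation=cv2.INTER_CUBIC))
E
```

```text
fix [ 5.63487682e+02  3.34834496e+01 -8.07308984e-02] [ 0.1  0.7  1.4 -1.3 -1.1 -1.1 -0.4  1.7]
crank [488.73195497  39.53169206] knob [618.4215228  154.44738287]
handle [456.15118567  62.55482013]
39.894497799451294
crank angle 0.5344427387958155
handle on [261.  169.6] [636.51765534 152.37133475  83.        ] [597.93347963 155.46300696  83.        ]
[333.85658638 207.3624457 ] [305.37302054 226.76012501]
[339.05190067 213.7604025 ] [296.2 240.2]
[279.86115334 217.15023912] [260.19406069 176.625177  ]
```

View pics/s1.png

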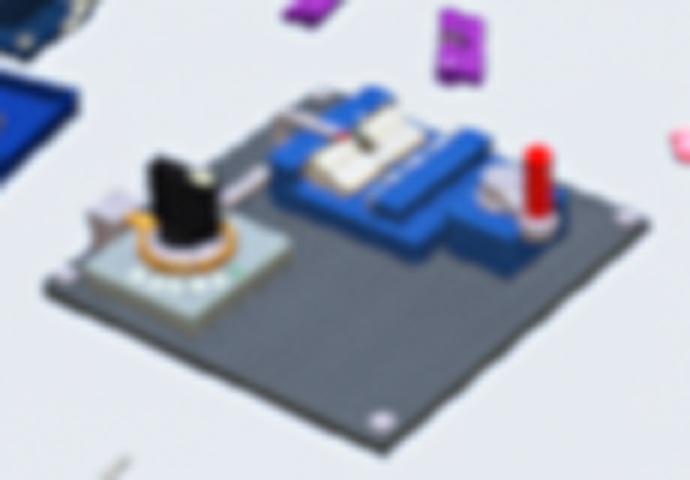

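The handle position agrees in both views, the crank is at about 0.53 rad, and the knob is at home. Moving above the handle.

>>> jog_arm(
  commands=[
    [[21.5,61.2,-8,0,0,1.077,1],[21.5,61.2,-8,0,0,1.077,1],[21.5,61.2,-8,0,0,1.077,1],[21.5,61.2,-8,0,0,1.077,1],[21.5,61.2,-8,0,0,1.077,1],[21.5,61.2,-8,0,0,1.077,1],[21.5,61.2,-8,0,0,1.077,1],[21.5,61.2,-8,0,0,1.077,1],[21.5,61.2,-8,0,0,1.077,1],[21.5,61.2,-8,0,0,1.077,1]],
  ],
  grip_force=20,
)

```text
time: 1.15
eef_pos: [405.4, -79.5, 178.3]
ee_rot: [3.141, 0.0, 1.489]
wrist_force: [1.6, -0.6, 0.5]
grip_width: 88.1
finger_force: 0.0
```

>>> jog_arm(
  commands=[
    [[5.1,14.3,-1.8,0,0,0,1],[5.1,14.3,-1.8,0,0,0,1],[5.1,14.3,-1.8,0,0,0,1],[5.1,14.3,-1.8,0,0,0,1],[5.1,14.3,-5.8,0,0,0,1],[5.1,14.3,-5.8,0,0,0,1],[5.1,14.3,-5.8,0,0,0,1],[5.1,14.3,-5.8,0,0,0,1],[5.1,14.3,-5.8,0,0,0,1],[5.1,14.3,-5.8,0,0,0,1]],
  ],
)

```text
time: 2.15
eef_pos: [456.9, 61.1, 121.5]
ee_rot: [3.14, -0.0, 1.489]
wrist_force: [0.1, -0.5, 1.1]
grip_width: 88.1
finger_force: 0.0
```

```bash
python3 - <<'E'
from h import *
s=get_state(); print(s['eef_pos'],s['ee_rot'],s['wrist_force'],s['joints'].round(2))
E
```

```text
[456.86608089  61.12119819 121.47335738] [ 3.13971978e+00 -1.31088194e-04  1.48886615e+00] [ 0.09637396 -0.45943196  1.14638971] [-0.02  0.32  1.94  0.    0.88  0.06]
```

>>> jog_arm(
  commands=[
    [[-0.1,0.1,-2,0,0,0,1],[-0.1,0.1,-3.8,0,0,0,1],[-0.1,0.1,-3.8,0,0,0,1],[-0.1,0.1,-3.8,0,0,0,-1],[-0.1,0.1,-3.8,0,0,0,-1],[-0.1,0.1,-3.8,0,0,0,-1],[-0.1,0.1,-3.8,0,0,0,-1],[-0.1,0.1,-3.8,0,0,0,-1],[-0.1,0.1,-3.8,0,0,0,-1],[-0.1,0.1,-3.8,0,0,0,-1]],
  ],
  grip_force=25,
)

```text
time: 3.15
eef_pos: [455.2, 62.6, 82.5]
ee_rot: [-3.142, -0.0, 1.49]
wrist_force: [0.3, -0.0, 0.1]
grip_width: 35.6
finger_force: 0.0
```

```bash
python3 - <<'E'
from h import *
p,d=grab_frame("top"); cv2.imwrite("pics/c1.png",cv2.resize(p[145:260,225:355],None,fx=5,fy=5,interpolation=cv2.INTER_CUBIC))
s=get_state(); print(s['eef_pos'],s['wrist_force'],s['grip_width'],s['finger_force'])
E
```

```text
[455.16962739  62.62022939  82.45466654] [-0.08680339 -0.36498215 -0.07700459] 31.0234354910309 0.0
```

```bash
cat >> h.py <<'E'
def arc(t0,t1,n,c=(488.7,39.5),r=40,yaw=-0.0807,start=None):
    f=lambda t: np.array(c)+r*np.array([np.cos(np.pi-t+yaw),np.sin(np.pi-t+yaw)])
    s=f(t0) if start is None else np.array(start)
    for t in np.linspace(t0,t1,n+1)[1:]: print(round(t,2),((f(t)-s)/10).round(2).tolist(),f(t).round(1))
E
python3 -c "
from h import *
arc(0.534,1.134,6)"
```

```text
0.63 [0.25, 0.31] [458.5  65.7]
0.73 [0.52, 0.6] [461.3  68.6]
0.83 [0.83, 0.86] [464.3  71.2]
0.93 [1.16, 1.09] [467.6  73.5]
1.03 [1.51, 1.28] [471.1  75.4]
1.13 [1.87, 1.44] [474.8  77. ]
```

>>> jog_arm(
  commands=[
    [[0,0,0,0,0,0,-1],[0,0,0,0,0,0,-1],[0,0,0,0,0,0,-1],[0,0,0,0,0,0,-1],[0.25,0.31,0,0,0,0,-1],[0.52,0.6,0,0,0,0,-1],[0.83,0.86,0,0,0,0,-1],[1.16,1.09,0,0,0,0,-1],[1.51,1.28,0,0,0,0,-1],[1.87,1.44,0,0,0,0,-1]],
  ],
)

```text
time: 4.2
eef_pos: [473.9, 77.4, 82.4]
ee_rot: [-3.141, -0.0, 1.49]
wrist_force: [-1.7, -0.6, 1.8]
grip_width: 14.9
finger_force: 25.0
```

```bash
python3 - <<'E'
from h import *
s=get_state(); print(s['eef_pos'],s['wrist_force'],s['moment'],s['grip_width'],s['finger_force'])
E
```

```text
[473.92654985  77.39687019  82.37386   ] [-1.73083178 -0.60631825  1.83641127] [-0.11829287  0.35427327  0.00245976] 14.935469603888542 25.00020634441171
```

```bash
python3 -c "
from h import *
arc(1.12,3.12,10); print()
arc(3.12,5.12,10);print()
arc(5.12,6.32,10)"
```

```text
1.32 [0.77, 0.21] [481.9  78.9]
1.52 [1.57, 0.27] [489.9  79.5]
1.72 [2.36, 0.17] [497.8  78.4]
1.92 [3.11, -0.09] [505.4  75.9]
2.12 [3.8, -0.5] [512.3  71.8]
2.32 [4.4, -1.03] [518.2  66.5]
2.52 [4.88, -1.67] [523.   60.1]
2.72 [5.22, -2.39] [526.4  52.9]
2.92 [5.41, -3.17] [528.3  45.1]
3.12 [5.44, -3.97] [528.6  37.1]

3.32 [-0.13, -0.79] [527.4  29.3]
3.52 [-0.41, -1.54] [524.6  21.8]
3.72 [-0.83, -2.21] [520.3  15. ]
3.92 [-1.38, -2.79] [514.8   9.2]
4.12 [-2.03, -3.25] [508.3   4.6]
4.32 [-2.77, -3.57] [501.    1.4]
4.52 [-3.55, -3.74] [ 4.932e+02 -3.000e-01]
4.72 [-4.35, -3.75] [ 4.852e+02 -3.000e-01]
4.92 [-5.13, -3.6] [477.3   1.2]
5.12 [-5.87, -3.3] [469.9   4.2]

5.24 [-0.41, 0.25] [465.8   6.7]
5.36 [-0.79, 0.55] [462.1   9.6]
5.48 [-1.12, 0.89] [458.7  13. ]
5.6 [-1.42, 1.27] [455.7  16.8]
5.72 [-1.67, 1.68] [453.3  20.9]
5.84 [-1.86, 2.11] [451.3  25.3]
5.96 [-2.01, 2.57] [449.9  29.9]
6.08 [-2.09, 3.04] [449.   34.6]
6.2 [-2.12, 3.52] [448.7  39.4]
6.32 [-2.1, 4.0] [449.   44.2]
```

>>> jog_arm(
  commands=[
    [[0.77,0.21,0,0,0,0,-1],[1.57,0.27,0,0,0,0,-1],[2.36,0.17,0,0,0,0,-1],[3.11,-0.09,0,0,0,0,-1],[3.8,-0.5,0,0,0,0,-1],[4.4,-1.03,0,0,0,0,-1],[4.88,-1.67,0,0,0,0,-1],[5.22,-2.39,0,0,0,0,-1],[5.41,-3.17,0,0,0,0,-1],[5.44,-3.97,0,0,0,0,-1]],
  ],
)

```text
time: 5.2
eef_pos: [528.0, 37.0, 82.3]
ee_rot: [-3.141, -0.001, 1.489]
wrist_force: [-4.6, 3.5, 2.8]
grip_width: 15.4
finger_force: 25.0
```

>>> jog_arm(
  commands=[
    [[-0.16,-0.79,0,0,0,0,-1],[-0.45,-1.54,0,0,0,0,-1],[-0.88,-2.21,0,0,0,0,-1],[-1.43,-2.77,0,0,0,0,-1],[-2.08,-3.22,0,0,0,0,-1],[-2.82,-3.53,0,0,0,0,-1],[-3.6,-3.69,0,0,0,0,-1],[-4.4,-3.7,0,0,0,0,-1],[-5.15,-3.55,0,0,0,0,-1],[-5.87,-3.25,0,0,0,0,-1]],
  ],
)

```text
time: 6.2
eef_pos: [469.8, 4.2, 82.5]
ee_rot: [3.14, 0.001, 1.49]
wrist_force: [2.7, -0.1, -5.7]
grip_width: 15.5
finger_force: 25.0
```

>>> jog_arm(
  commands=[
    [[-0.41,0.25,0,0,0,0,-1],[-0.79,0.55,0,0,0,0,-1],[-1.12,0.89,0,0,0,0,-1],[-1.42,1.27,0,0,0,0,-1],[-1.67,1.68,0,0,0,0,-1],[-1.86,2.11,0,0,0,0,-1],[-2.01,2.57,0,0,0,0,-1],[-2.09,3.04,0,0,0,0,-1],[-2.12,3.52,0,0,0,0,-1],[-2.1,4.0,0,0,0,0,-1]],
  ],
)

```text
time: 7.2
eef_pos: [448.3, 45.3, 82.4]
ee_rot: [-3.141, -0.0, 1.49]
wrist_force: [-0.1, -2.1, -1.5]
grip_width: 15.5
finger_force: 25.0
```

```bash
python3 - <<'E'
from h import *
s=get_state(); print(s['eef_pos'],s['wrist_force'],s['moment'],s['grip_width'],s['finger_force'])
arc(6.32,6.82,10);arc(6.82,7.12,10);
E
```

```text
[448.26084787  45.32182842  82.39576716] [-0.14481032 -2.06498524 -1.47852992] [-0.4673376   0.12813149 -0.00995063] 15.477357815430107 24.999758953345008
6.37 [0.03, 0.2] [449.3  46.2]
6.42 [0.07, 0.39] [449.6  48.1]
6.47 [0.11, 0.59] [450.1  50.1]
6.52 [0.17, 0.78] [450.7  52. ]
6.57 [0.24, 0.97] [451.4  53.9]
6.62 [0.32, 1.15] [452.1  55.7]
6.67 [0.4, 1.33] [453.   57.5]
6.72 [0.5, 1.51] [453.9  59.3]
6.77 [0.6, 1.68] [455.  61.]
6.82 [0.71, 1.85] [456.1  62.7]
6.85 [0.07, 0.1] [456.8  63.6]
6.88 [0.14, 0.19] [457.5  64.6]
6.91 [0.22, 0.28] [458.3  65.5]
6.94 [0.3, 0.37] [459.1  66.4]
6.97 [0.38, 0.46] [459.9  67.3]
7.0 [0.47, 0.55] [460.8  68.1]
7.03 [0.55, 0.63] [461.6  69. ]
7.06 [0.64, 0.71] [462.5  69.7]
7.09 [0.74, 0.79] [463.4  70.5]
7.12 [0.83, 0.86] [464.4  71.3]
```

>>> jog_arm(
  commands=[
    [[0.02,0.1,0,0,0,0,-1],[0.03,0.2,0,0,0,0,-1],[0.05,0.3,0,0,0,0,-1],[0.07,0.39,0,0,0,0,-1],[0.11,0.59,0,0,0,0,-1],[0.17,0.78,0,0,0,0,-1],[0.24,0.97,0,0,0,0,-1],[0.32,1.15,0,0,0,0,-1],[0.36,1.24,0,0,0,0,-1],[0.4,1.33,0,0,0,0,-1]],
  ],
)

```text
time: 8.2
eef_pos: [452.5, 58.3, 82.4]
ee_rot: [-3.141, -0.0, 1.49]
wrist_force: [-3.4, -0.5, 1.8]
grip_width: 15.6
finger_force: 25.0
```

```bash
python3 - <<'E'
from h import *
arc(6.68,6.88,5);print();arc(6.88,7.08,5);print();arc(7.08,7.28,5);print();arc(7.28,7.48,5)
E
```

```text
6.72 [0.08, 0.14] [453.9  59.3]
6.76 [0.16, 0.28] [454.8  60.7]
6.8 [0.25, 0.41] [455.6  62. ]
6.84 [0.34, 0.54] [456.6  63.3]
6.88 [0.44, 0.67] [457.5  64.6]

6.92 [0.1, 0.12] [458.6  65.8]
6.96 [0.21, 0.24] [459.6  67. ]
7.0 [0.32, 0.36] [460.8  68.1]
7.04 [0.44, 0.46] [461.9  69.2]
7.08 [0.56, 0.57] [463.1  70.3]

7.12 [0.13, 0.1] [464.4  71.3]
7.16 [0.25, 0.19] [465.7  72.2]
7.2 [0.39, 0.28] [467.   73.1]
7.24 [0.52, 0.37] [468.4  73.9]
7.28 [0.66, 0.45] [469.8  74.7]

7.32 [0.14, 0.07] [471.2  75.5]
7.36 [0.29, 0.14] [472.6  76.1]
7.4 [0.44, 0.2] [474.1  76.7]
7.44 [0.59, 0.26] [475.6  77.3]
7.48 [0.74, 0.31] [477.1  77.8]
```

>>> jog_arm(
  commands=[
    [[0.04,0.07,0,0,0,0,-1],[0.07,0.14,0,0,0,0,-1],[0.11,0.21,0,0,0,0,-1],[0.15,0.28,0,0,0,0,-1],[0.19,0.35,0,0,0,0,-1],[0.23,0.42,0,0,0,0,-1],[0.27,0.49,0,0,0,0,-1],[0.31,0.56,0,0,0,0,-1],[0.31,0.56,0,0,0,0,-1],[0.31,0.56,0,0,0,0,-1]],
  ],
)

```text
time: 9.2
eef_pos: [455.9, 63.8, 82.4]
ee_rot: [3.141, -0.0, 1.49]
wrist_force: [-2.6, 1.6, -0.5]
grip_width: 15.6
finger_force: 25.0
```

>>> jog_arm(
  commands=[
    [[0.04,0.07,0,0,0,0,-1],[0.09,0.13,0,0,0,0,-1],[0.14,0.19,0,0,0,0,-1],[0.19,0.25,0,0,0,0,-1],[0.24,0.31,0,0,0,0,-1],[0.29,0.37,0,0,0,0,-1],[0.34,0.43,0,0,0,0,-1],[0.39,0.49,0,0,0,0,-1],[0.44,0.55,0,0,0,0,-1],[0.49,0.6,0,0,0,0,-1]],
  ],
)

```text
time: 10.2
eef_pos: [461.0, 69.6, 82.4]
ee_rot: [3.141, 0.0, 1.49]
wrist_force: [-0.5, -3.0, -3.0]
grip_width: 15.3
finger_force: 25.0
```

>>> jog_arm(
  commands=[
    [[0.04,0.04,0,0,0,0,-1],[0.08,0.08,0,0,0,0,-1],[0.12,0.12,0,0,0,0,-1],[0.16,0.15,0,0,0,0,-1],[0.21,0.19,0,0,0,0,-1],[0.25,0.22,0,0,0,0,-1],[0.29,0.25,0,0,0,0,-1],[0.34,0.29,0,0,0,0,-1],[0.38,0.32,0,0,0,0,-1],[0.43,0.35,0,0,0,0,-1]],
  ],
)

```text
time: 11.2
eef_pos: [465.1, 73.0, 82.4]
ee_rot: [3.141, 0.0, 1.49]
wrist_force: [0.8, -4.0, -5.0]
grip_width: 15.6
finger_force: 25.0
```

>>> jog_arm(
  commands=[
    [[0.05,0.01,0,0,0,0,-1],[0.1,0.03,0,0,0,0,-1],[0.15,0.06,0,0,0,0,-1],[0.2,0.09,0,0,0,0,-1],[0.25,0.12,0,0,0,0,-1],[0.3,0.15,0,0,0,0,-1],[0.35,0.18,0,0,0,0,-1],[0.4,0.21,0,0,0,0,-1],[0.45,0.24,0,0,0,0,-1],[0.5,0.27,0,0,0,0,-1]],
  ],
)

```text
time: 12.2
eef_pos: [469.8, 75.8, 82.4]
ee_rot: [-3.141, 0.0, 1.49]
wrist_force: [-0.3, -5.4, -3.2]
grip_width: 15.5
finger_force: 25.0
```

```bash
python3 - <<'E'
from h import *
p,d=grab_frame("side"); cv2.imwrite("pics/s2.png",cv2.resize(p[190:270,250:365],None,fx=6,fy=6,interpolation=cv2.INTER_CUBIC))
s=get_state(); print(s['eef_pos'],s['wrist_force'],s['moment'],s['grip_width'],s['finger_force'])
E
```

```text
[469.89760969  75.8459879   82.420692  ] [ 0.15734029 -4.84152625 -3.1314355 ] [-0.96735392 -0.06349747 -0.02804372] 15.731139534762395 24.999585250625387
```

View pics/s2.png

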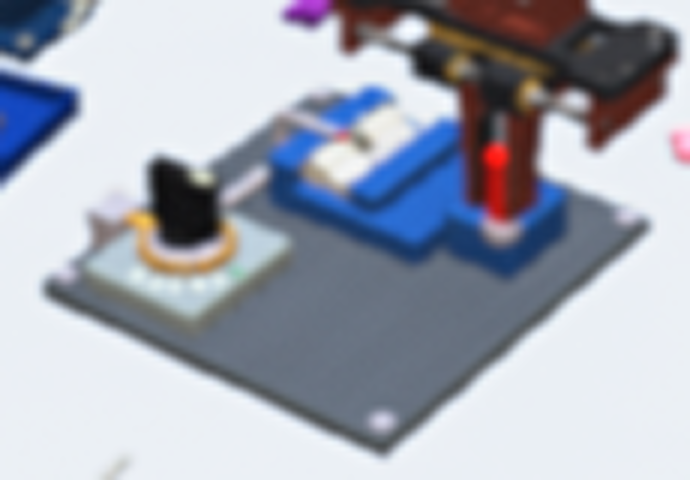

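The side view shows the moving jaw's edge about on the silver cylinder, near crop pixel (365,180), with the handle held upright in the fingers. The resistance is just beginning to rise.

>>> jog_arm(
  commands=[
    [[0.04,-0.02,0,0,0,0,-1],[0.08,-0.01,0,0,0,0,-1],[0.13,0.01,0,0,0,0,-1],[0.17,0.03,0,0,0,0,-1],[0.21,0.05,0,0,0,0,-1],[0.25,0.07,0,0,0,0,-1],[0.3,0.09,0,0,0,0,-1],[0.34,0.1,0,0,0,0,-1],[0.38,0.12,0,0,0,0,-1],[0.42,0.13,0,0,0,0,-1]],
  ],
)

```text
time: 13.25
eef_pos: [473.7, 77.4, 82.4]
ee_rot: [-3.141, -0.0, 1.49]
wrist_force: [-3.0, -1.6, 1.1]
grip_width: 15.3
finger_force: 25.0
```

>>> jog_arm(
  commands=[
    [[0.04,0.02,0,0,0,0,-1],[0.08,0.03,0,0,0,0,-1],[0.12,0.05,0,0,0,0,-1],[0.16,0.06,0,0,0,0,-1],[0.2,0.08,0,0,0,0,-1],[0.23,0.09,0,0,0,0,-1],[0.27,0.1,0,0,0,0,-1],[0.31,0.11,0,0,0,0,-1],[0.35,0.12,0,0,0,0,-1],[0.38,0.13,0,0,0,0,-1]],
  ],
)

```text
time: 14.25
eef_pos: [477.6, 78.6, 82.4]
ee_rot: [-3.141, -0.0, 1.49]
wrist_force: [-5.2, -0.4, 1.9]
grip_width: 15.7
finger_force: 25.0
```

>>> jog_arm(
  commands=[
    [[0.03,0.01,0,0,0,0,-1],[0.06,0.02,0,0,0,0,-1],[0.08,0.03,0,0,0,0,-1],[0.1,0.03,0,0,0,0,-1],[0.12,0.04,0,0,0,0,-1],[0.14,0.04,0,0,0,0,-1],[0.16,0.05,0,0,0,0,-1],[0.18,0.05,0,0,0,0,-1],[0.2,0.06,0,0,0,0,-1],[0.22,0.06,0,0,0,0,-1]],
  ],
)

```text
time: 15.25
eef_pos: [479.6, 79.1, 82.4]
ee_rot: [-3.141, 0.0, 1.49]
wrist_force: [-6.3, -0.5, 2.4]
grip_width: 15.6
finger_force: 25.0
```

```bash
python3 - <<'E'
from h import *
s=get_state(); print(s['eef_pos'],s['wrist_force'],s['grip_width'],s['finger_force'])
E
```

```text
[479.59277488  79.08532127  82.36346134] [-6.2891087  -0.50966478  2.42541565] 15.561643863586891 25.00131410022732
```

Resistance at the handle is 6.3 N, so the cylinder is firmly gripped. Releasing the handle and going up.

>>> jog_arm(
  commands=[
    [[0,0,0,0,0,0,0.2],[0,0,0,0,0,0,0.2],[0,0,0,0,0,0,0.2],[0,0,0,0,0,0,0.2],[0,0,3,0,0,0,0.2],[0,0,7,0,0,0,0.2],[4,2,7,0,0,0.2,0.2],[8,4,7,0,0,0.35,0.2],[12,6,7,0,0,0.5,0.2],[13.9,7.5,7,0,0,0.65,0.2]],
  ],
)

```text
time: 16.25
eef_pos: [623.5, 155.5, 153.2]
ee_rot: [3.137, 0.002, 2.096]
wrist_force: [-1.3, -0.1, 1.0]
grip_width: 52.6
finger_force: 0.0
```

>>> jog_arm(
  commands=[
    [[0,0,0,0,0,0.15,0.2],[0,0,0,0,0,0.3,0.2],[0,0,0,0,0,0.45,0.2],[0,0,0,0,0,0.6,0.2],[0,0,0,0,0,0.75,0.2],[0,0,0,0,0,0.92,0.2],[0,0,0,0,0,0.92,0.2],[0,0,0,0,0,0.92,0.2],[0,0,0,0,0,0.92,0.2],[0,0,0,0,0,0.92,0.2]],
  ],
)

```text
time: 17.25
eef_pos: [619.1, 154.1, 152.4]
ee_rot: [-3.142, 0.0, 3.008]
wrist_force: [-0.2, -0.9, -1.0]
grip_width: 52.6
finger_force: 0.0
```

```bash
python3 - <<'E'
from h import *
s=get_state(); print(s['time'],s['eef_pos'],s['ee_rot'],s['wrist_force'],s['moment'],s['grip_width'],s['joints'].round(2))
for n,sl in(("side",np.s_[190:270,250:365]),):
    p,d=grab_frame(n); cv2.imwrite(f"pics/{n}3.png",cv2.resize(p[sl],None,fx=6,fy=6,interpolation=cv2.INTER_CUBIC))
E
```

```text
17.25 [619.14481439 154.12714806 152.44162222] [-3.14154317e+00  1.36462757e-04  3.00799678e+00] [-0.19647031 -0.94830568 -0.96157645] [ 0.06484304 -0.10876476 -0.04963984] 52.572089049265564 [ 0.14  0.5   1.52 -0.    1.13 -1.3 ]
```

View pics/side3.png

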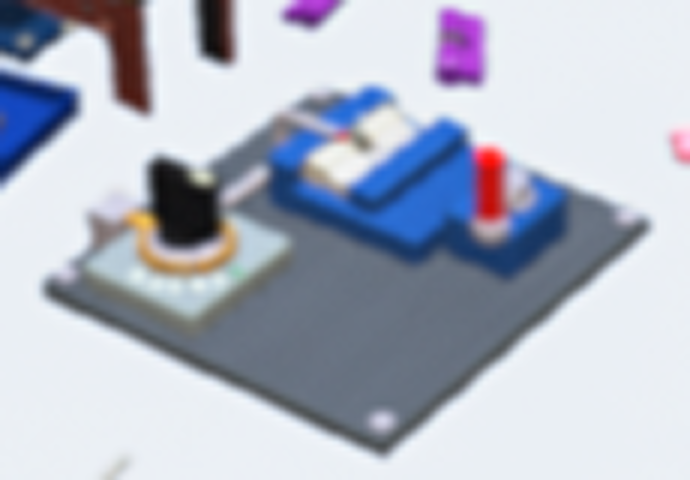

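The side view shows the jaw on the cylinder, the handle free at crop (490,180), and the knob at home at crop (185,170). Now lowering onto the knob.

>>> jog_arm(
  commands=[
    [[-0.1,0,0,0,0,0.053,-0.25],[-0.1,0,-2,0,0,0.053,-0.25],[-0.1,0,-4,0,0,0.053,-0.25],[-0.1,0,-6,0,0,0.053,-0.25],[-0.1,0,-8,0,0,0.053,-0.25],[-0.1,0,-8.6,0,0,0.053,-0.25],[-0.1,0,-8.6,0,0,0.053,-0.25],[-0.1,0,-8.6,0,0,0.053,-1],[-0.1,0,-8.6,0,0,0.053,-1],[-0.1,0,-8.6,0,0,0.053,-1]],
  ],
  grip_force=45,
)

```text
time: 18.3
eef_pos: [618.9, 154.9, 67.6]
ee_rot: [3.14, 0.002, 3.062]
wrist_force: [-0.2, -0.6, 1.5]
grip_width: 13.8
finger_force: 45.0
```

>>> jog_arm(
  commands=[
    [[0,0,0,0,0,0,-1],[0,0,0,0,0,0,-1],[0,0,0,0,0,0,-1],[0,0,0,0,0,0,-1],[0,0,0,0,0,0,-1],[0,0,0,0,0,0,-1],[0,0,0,0,0,0,-1],[0,0,0,0,0,0,-1],[0,0,0,0,0,0,-1],[0,0,0,0,0,0,-1]],
  ],
)

```text
time: 19.3
eef_pos: [619.0, 154.8, 67.5]
ee_rot: [3.14, 0.002, 3.062]
wrist_force: [-0.6, 3.6, 6.7]
grip_width: 14.1
finger_force: 45.0
```

```bash
cat > st.py <<'E'
from h import *
s=get_state(); print(s['time'],s['eef_pos'].round(2),s['ee_rot'].round(4),s['wrist_force'].round(2),s['moment'].round(4),s['grip_width'].round(2),s['finger_force'],"knob~",round(3.061-s['ee_rot'][2]%(2*np.pi),3))
E
python3 st.py
```

```text
Traceback (most recent call last):
  File "st.py", line 2, in <module>
    s=get_state(); print(s['time'],s['eef_pos'].round(2),s['ee_rot'].round(4),s['wrist_force'].round(2),s['moment'].round(4),s['grip_width'].round(2),s['finger_force'],"knob~",round(3.061-s['ee_rot'][2]%(2*np.pi),3))
                                                                                                                             ^^^^^^^^^^^^^^^^^^^^^
AttributeError: 'float' object has no attribute 'round'
```

```bash
sed -i "s/s\['grip_width'\].round(2)/round(s['grip_width'],2)/" st.py; python3 st.py
```

```text
19.3 [618.97 154.78  67.54] [3.1405e+00 2.0000e-03 3.0625e+00] [-0.63  3.56  6.69] [ 0.5427 -0.1223 -0.2209] 14.06 44.997190833091736 knob~ -0.001
```

>>> jog_arm(
  commands=[
    [[0,0,0,0,0,-0.01,-1],[0,0,0,0,0,-0.03,-1],[0,0,0,0,0,-0.05,-1],[0,0,0,0,0,-0.06,-1],[0,0,0,0,0,-0.07,-1],[0,0,0,0,0,-0.08,-1],[0,0,0,0,0,-0.09,-1],[0,0,0,0,0,-0.1,-1],[0,0,0,0,0,-0.1,-1],[0,0,0,0,0,-0.1,-1]],
  ],
)

```text
time: 20.3
eef_pos: [619.0, 154.7, 67.5]
ee_rot: [3.141, 0.002, 2.963]
wrist_force: [-0.5, 4.1, 6.2]
grip_width: 13.8
finger_force: 45.0
```

```bash
python3 st.py
```

```text
20.3 [618.96 154.74  67.53] [3.1405e+00 1.9000e-03 2.9632e+00] [-0.47  4.07  6.17] [ 0.5843 -0.0751  0.0796] 13.81 45.0047904253006 knob~ 0.098
```

>>> jog_arm(
  commands=[
    [[0,0,0,0,0,-0.01,-1],[0,0,0,0,0,-0.03,-1],[0,0,0,0,0,-0.05,-1],[0,0,0,0,0,-0.06,-1],[0,0,0,0,0,-0.07,-1],[0,0,0,0,0,-0.08,-1],[0,0,0,0,0,-0.09,-1],[0,0,0,0,0,-0.1,-1],[0,0,0,0,0,-0.1,-1],[0,0,0,0,0,-0.1,-1]],
  ],
)

```text
time: 21.3
eef_pos: [618.9, 154.6, 67.5]
ee_rot: [3.14, 0.002, 2.863]
wrist_force: [0.1, 4.1, 7.4]
grip_width: 13.6
finger_force: 45.0
```

```bash
python3 st.py
```

```text
21.3 [618.93 154.65  67.53] [3.1405e+00 1.8000e-03 2.8632e+00] [0.06 4.13 7.37] [ 0.4086 -0.0021  0.0496] 13.57 45.00288248062134 knob~ 0.198
```

>>> jog_arm(
  commands=[
    [[0,0,0,0,0,-0.01,-1],[0,0,0,0,0,-0.03,-1],[0,0,0,0,0,-0.05,-1],[0,0,0,0,0,-0.06,-1],[0,0,0,0,0,-0.07,-1],[0,0,0,0,0,-0.08,-1],[0,0,0,0,0,-0.09,-1],[0,0,0,0,0,-0.1,-1],[0,0,0,0,0,-0.1,-1],[0,0,0,0,0,-0.1,-1]],
  ],
)

```text
time: 22.3
eef_pos: [618.9, 154.6, 67.5]
ee_rot: [3.14, 0.002, 2.763]
wrist_force: [-1.5, 3.4, 6.2]
grip_width: 14.0
finger_force: 45.0
```

```bash
python3 st.py
```

```text
22.3 [618.93 154.56  67.53] [3.1404e+00 1.7000e-03 2.7632e+00] [-1.53  3.42  6.2 ] [ 0.4001 -0.0697  0.0459] 13.97 45.000962018966675 knob~ 0.298
```

>>> jog_arm(
  commands=[
    [[0,0,0,0,0,-0.01,-1],[0,0,0,0,0,-0.03,-1],[0,0,0,0,0,-0.05,-1],[0,0,0,0,0,-0.06,-1],[0,0,0,0,0,-0.07,-1],[0,0,0,0,0,-0.08,-1],[0,0,0,0,0,-0.09,-1],[0,0,0,0,0,-0.1,-1],[0,0,0,0,0,-0.1,-1],[0,0,0,0,0,-0.1,-1]],
  ],
)

```text
time: 23.3
eef_pos: [618.9, 154.5, 67.5]
ee_rot: [3.14, 0.002, 2.663]
wrist_force: [-0.3, 2.9, 5.9]
grip_width: 13.5
finger_force: 45.0
```

```bash
python3 st.py
```

```text
23.3 [618.86 154.55  67.54] [3.1404e+00 1.5000e-03 2.6633e+00] [-0.27  2.92  5.93] [0.3568 0.0037 0.1093] 13.51 45.00523924827576 knob~ 0.398
```

Click 1 passed: the moment sagged to 0.046 and rose to 0.109 near 0.35 rad. Continuing.

>>> jog_arm(
  commands=[
    [[0,0,0,0,0,-0.01,-1],[0,0,0,0,0,-0.03,-1],[0,0,0,0,0,-0.05,-1],[0,0,0,0,0,-0.06,-1],[0,0,0,0,0,-0.07,-1],[0,0,0,0,0,-0.08,-1],[0,0,0,0,0,-0.09,-1],[0,0,0,0,0,-0.1,-1],[0,0,0,0,0,-0.1,-1],[0,0,0,0,0,-0.1,-1]],
  ],
)

```text
time: 24.3
eef_pos: [618.8, 154.4, 67.5]
ee_rot: [3.14, 0.001, 2.563]
wrist_force: [-0.3, 2.6, 6.7]
grip_width: 13.8
finger_force: 45.0
```

```bash
python3 st.py
```

```text
24.3 [618.84 154.43  67.55] [3.1404e+00 1.4000e-03 2.5633e+00] [-0.28  2.58  6.69] [0.2895 0.0017 0.11  ] 13.82 45.004398822784424 knob~ 0.498
```

>>> jog_arm(
  commands=[
    [[0,0,0,0,0,-0.01,-1],[0,0,0,0,0,-0.03,-1],[0,0,0,0,0,-0.05,-1],[0,0,0,0,0,-0.06,-1],[0,0,0,0,0,-0.07,-1],[0,0,0,0,0,-0.08,-1],[0,0,0,0,0,-0.09,-1],[0,0,0,0,0,-0.1,-1],[0,0,0,0,0,-0.1,-1],[0,0,0,0,0,-0.1,-1]],
  ],
)

```text
time: 25.3
eef_pos: [618.8, 154.4, 67.5]
ee_rot: [3.14, 0.001, 2.463]
wrist_force: [-1.0, 3.1, 6.5]
grip_width: 13.5
finger_force: 45.0
```

```bash
python3 st.py
```

```text
25.3 [618.82 154.38  67.52] [3.1404e+00 1.3000e-03 2.4633e+00] [-0.96  3.12  6.48] [0.2541 0.0072 0.0181] 13.51 45.00284135341644 knob~ 0.598
```

>>> jog_arm(
  commands=[
    [[0,0,0,0,0,-0.01,-1],[0,0,0,0,0,-0.02,-1],[0,0,0,0,0,-0.03,-1],[0,0,0,0,0,-0.04,-1],[0,0,0,0,0,-0.05,-1],[0,0,0,0,0,-0.06,-1],[0,0,0,0,0,-0.07,-1],[0,0,0,0,0,-0.07,-1],[0,0,0,0,0,-0.07,-1],[0,0,0,0,0,-0.07,-1]],
  ],
)

```text
time: 26.3
eef_pos: [618.8, 154.3, 67.5]
ee_rot: [3.14, 0.001, 2.393]
wrist_force: [-0.4, 1.5, 5.7]
grip_width: 14.0
finger_force: 45.0
```

```bash
python3 st.py
```

```text
26.3 [618.79 154.33  67.54] [3.1404e+00 1.1000e-03 2.3933e+00] [-0.41  1.53  5.73] [0.1839 0.0933 0.1161] 14.0 45.00231742858887 knob~ 0.668
```

>>> jog_arm(
  commands=[
    [[0,0,0,0,0,-0.01,-1],[0,0,0,0,0,-0.02,-1],[0,0,0,0,0,-0.03,-1],[0,0,0,0,0,-0.04,-1],[0,0,0,0,0,-0.05,-1],[0,0,0,0,0,-0.06,-1],[0,0,0,0,0,-0.07,-1],[0,0,0,0,0,-0.08,-1],[0,0,0,0,0,-0.08,-1],[0,0,0,0,0,-0.08,-1]],
  ],
)

```text
time: 27.3
eef_pos: [618.7, 154.3, 67.5]
ee_rot: [3.14, 0.001, 2.314]
wrist_force: [-0.7, 2.1, 6.4]
grip_width: 13.9
finger_force: 45.0
```

```bash
python3 st.py
```

```text
27.3 [618.7  154.31  67.53] [3.1404e+00 1.0000e-03 2.3135e+00] [-0.73  2.13  6.38] [0.205  0.0673 0.1297] 13.91 45.007869601249695 knob~ 0.747
```

Click 2 passed near 0.67–0.7 rad. I'll approach the third stop in smaller steps.

```bash
cat > av.py <<'E'
from h import *
m=[]
for _ in range(8):
    grab_frame("top"); s=get_state(); m.append(s['moment'][2])
print(s['time'],"mz",np.mean(m).round(4),np.std(m).round(4),"yaw",s['ee_rot'][2],"knob~",round(3.061-s['ee_rot'][2],3),s['grip_width'],s['wrist_force'].round(1))
E
```

>>> jog_arm(
  commands=[
    [[0,0,0,0,0,-0.01,-1],[0,0,0,0,0,-0.03,-1],[0,0,0,0,0,-0.05,-1],[0,0,0,0,0,-0.07,-1],[0,0,0,0,0,-0.09,-1],[0,0,0,0,0,-0.11,-1],[0,0,0,0,0,-0.13,-1],[0,0,0,0,0,-0.14,-1],[0,0,0,0,0,-0.15,-1],[0,0,0,0,0,-0.15,-1]],
  ],
)

```text
time: 28.3
eef_pos: [618.6, 154.2, 67.5]
ee_rot: [3.141, 0.001, 2.163]
wrist_force: [-1.9, 1.6, 8.1]
grip_width: 13.7
finger_force: 45.0
```

```bash
python3 av.py
```

```text
28.7 mz 0.125 0.0236 yaw 2.163359964747971 knob~ 0.898 14.140652223503281 [-1.1  1.2  6.9]
```

>>> jog_arm(
  commands=[
    [[0,0,0,0,0,-0.01,-1],[0,0,0,0,0,-0.02,-1],[0,0,0,0,0,-0.03,-1],[0,0,0,0,0,-0.04,-1],[0,0,0,0,0,-0.05,-1],[0,0,0,0,0,-0.06,-1],[0,0,0,0,0,-0.07,-1],[0,0,0,0,0,-0.07,-1],[0,0,0,0,0,-0.07,-1],[0,0,0,0,0,-0.07,-1]],
  ],
)

```text
time: 29.7
eef_pos: [618.6, 154.2, 67.5]
ee_rot: [3.141, 0.001, 2.093]
wrist_force: [-1.0, 1.2, 6.4]
grip_width: 13.7
finger_force: 45.0
```

```bash
python3 av.py
```

```text
30.1 mz 0.1099 0.0395 yaw 2.0933442916450566 knob~ 0.968 13.828990784414243 [-1.1  1.6  7.2]
```

>>> jog_arm(
  commands=[
    [[0,0,0,0,0,-0.01,-1],[0,0,0,0,0,-0.02,-1],[0,0,0,0,0,-0.03,-1],[0,0,0,0,0,-0.04,-1],[0,0,0,0,0,-0.05,-1],[0,0,0,0,0,-0.05,-1],[0,0,0,0,0,-0.05,-1],[0,0,0,0,0,-0.05,-1],[0,0,0,0,0,-0.05,-1],[0,0,0,0,0,-0.05,-1]],
  ],
)

```text
time: 31.1
eef_pos: [618.6, 154.2, 67.5]
ee_rot: [3.141, 0.001, 2.043]
wrist_force: [-1.6, 2.3, 7.3]
grip_width: 13.9
finger_force: 45.0
```

```bash
python3 av.py
```

```text
31.5 mz 0.079 0.0269 yaw 2.04333448543737 knob~ 1.018 13.862728136609881 [-0.7  1.2  6.7]
```

>>> jog_arm(
  commands=[
    [[0,0,0,0,0,-0.01,-1],[0,0,0,0,0,-0.02,-1],[0,0,0,0,0,-0.03,-1],[0,0,0,0,0,-0.03,-1],[0,0,0,0,0,-0.03,-1],[0,0,0,0,0,-0.03,-1],[0,0,0,0,0,-0.03,-1],[0,0,0,0,0,-0.03,-1],[0,0,0,0,0,-0.03,-1],[0,0,0,0,0,-0.03,-1]],
  ],
)

```text
time: 32.5
eef_pos: [618.5, 154.2, 67.6]
ee_rot: [3.141, 0.001, 2.013]
wrist_force: [-1.2, 1.4, 8.3]
grip_width: 14.2
finger_force: 45.0
```

```bash
sed -i 's/range(8)/range(14)/' av.py; python3 av.py; python3 - <<'E'
from h import *
p,d=grab_frame("side"); cv2.imwrite("pics/s5.png",cv2.resize(p[195:255,250:320],None,fx=9,fy=9,interpolation=cv2.INTER_CUBIC))
E
```

```text
33.2 mz 0.099 0.0178 yaw 2.0134475523890147 knob~ 1.048 13.584227253139346 [-1.2  1.   7.8]
```

View pics/s5.png

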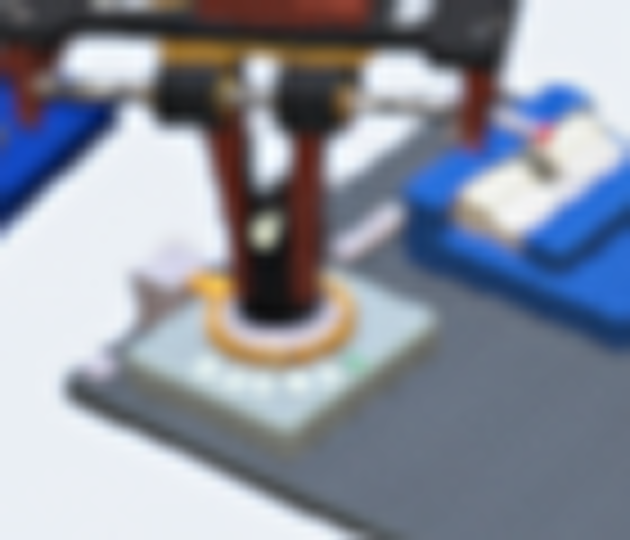

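The white line points at the third white mark (crop ~263,383), and the cylinder is still clamped. The moment is just rising out of the sag, so I'll nudge slightly and check it.

>>> jog_arm(
  commands=[
    [[0,0,0,0,0,-0.01,-1],[0,0,0,0,0,-0.015,-1],[0,0,0,0,0,-0.015,-1],[0,0,0,0,0,-0.015,-1],[0,0,0,0,0,-0.015,-1],[0,0,0,0,0,-0.015,-1],[0,0,0,0,0,-0.015,-1],[0,0,0,0,0,-0.015,-1],[0,0,0,0,0,-0.015,-1],[0,0,0,0,0,-0.015,-1]],
  ],
)

```text
time: 34.25
eef_pos: [618.5, 154.1, 67.5]
ee_rot: [3.141, 0.001, 1.999]
wrist_force: [-1.1, 1.8, 7.5]
grip_width: 13.7
finger_force: 45.0
```

```bash
python3 av.py
```

```text
34.95 mz 0.1483 0.0322 yaw 1.9985043026737332 knob~ 1.062 13.938714268617037 [-0.9  1.7  7.5]
```

>>> jog_arm(
  commands=[
    [[0,0,0,0,0,0.008,-1],[0,0,0,0,0,0.008,-1],[0,0,0,0,0,0.008,-1],[0,0,0,0,0,0.008,-1],[0,0,0,0,0,0.008,-1],[0,0,0,0,0,0.008,-1],[0,0,0,0,0,0.008,-1],[0,0,0,0,0,0.008,-1],[0,0,0,0,0,0.008,-1],[0,0,0,0,0,0.008,-1]],
  ],
)

```text
time: 35.95
eef_pos: [618.5, 154.1, 67.5]
ee_rot: [3.141, 0.001, 2.006]
wrist_force: [-1.8, 2.2, 7.4]
grip_width: 13.9
finger_force: 45.0
```

```bash
python3 av.py; python3 -c "
from station import *
print(finish_job())"
```

```text
36.65 mz 0.13 0.027 yaw 2.0064673413717564 knob~ 1.055 13.90568461043534 [-1.7  1.4  7.8]
the job is handed in; nothing more can be done
None
```

The job is handed in at 36.7 s: I cranked the vise until the handle resisted with about 6.3 N, gripping the silver cylinder firmly, and the arm is still holding the knob at the third stop (about 1.05 rad); the hand-in call returned no verdict.

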